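Fit a new filter cassette in the bench fume extractor

ROBOT

A 6-joint arm with a two-finger parallel gripper is mounted at the origin on the work surface. World frame = base frame: x ahead of the robot, y to its left, z up, the work surface at z = 0. Lengths are in m, angles in rad, forces in N, time in s.
With the tool pointing down it reaches from about 0.425 to 0.95 m from the base axis. Payload 3.5 kg.
Tool frame: the origin (TCP) lies midway between the tips of the shut fingers; the grasp point (between the pads) lies 19 mm behind it; z points along the fingers, y is the line along which they close (so a half turn about z gives the same grasp; the last joint's range is limited). The gripper opens to 85 mm and grips with 20 to 120 N. Pads are 22 mm wide; open, the fingers measure 114 mm over their backs; the gripper's body (76 mm by 85 mm) begins 54 mm behind the grasp point. The pads swing forward as they close: fully open they stand 13 mm farther back than shut.
Start: joints at [1.002, 0.286, 1.577, -0, 1.279, -0.15], TCP at [0.274, 0.617, 0.231] pointing down, gripper open.
Joint ranges: [-2.77, 2.77], [-0.9, 2.22], [0.21, 2.48], [-1.53, 4.67], [0.24, 2.81], [-2.84, 2.84]. Speed limits (rad/s): [2.79, 2.79, 3.14, 3.14, 3.14, 3.14].

INTERFACE

Orientations are given as a unit quaternion [x, y, z, w].
In Python, from plant import ctrl, cams, order gives the robot as it stands.
- The arm moves only by the tool move_arm, never from a script. Its argument "plan" is one flat list of numbers, 7 for each row, row after row: the shift along the world's x, y, z in mm, then the turn, a rotation vector about the world's x, y, z in degrees, then the finger opening in mm, from 0 to 85.4. A call has 1 to 12 rows; each row shifts and turns the commanded pose from where the row before left it; what a row does not reach is not made up. A row lasts 1/10 s, in which the tool goes at most 50 mm and 8.59 degrees, less where a joint would pass 70% of its speed; a pose out of reach is approached as far as the arm can. A call is refused whole if a number of a shift passes 50 or a number of a turn 8.59, either way. A call with a gripper value outside its range is refused whole. The fingers move at their own pace and stop on an object; "newtons" is the grip in N (left out, the last holds). Time passes only in rows, so rows that do not move let the fingers close. It gives the time, the measured TCP pose, the force, the opening and the grip force at its end, in the units of the state.
- ctrl.get_state(): the state, without advancing time (a new reading comes with each control period).
- cams.read_camera(name): name is "scene" or "side" or "wrist"; returns a dict with "color" (384x512x3 uint8, red, green, blue), "fov_y" (degrees; the focal length in pixels is half the picture's height over the tangent of half this angle, whatever the lens; pixels are square), "cx", "cy" (the principal point, pixels), "k1" (the pictures are not rectified: a ray, as slopes to the right and down, at radius r is drawn at 1 + k1 r^2 times it, then the intrinsics apply), "origin" and "orientation" of the camera in the world; the wrist camera has in their place "T_tool_cam" (4x4, takes a point from camera to tool coordinates, whose origin is the TCP and whose axes are the flange's). Camera axes: x right, y up, looking along -z (the intrinsics and any distortion apply to the point x, -y, -z); pixel columns grow to the right and rows downward; lengths in m; the calibration is good to about 2 mm. A picture is of the moment at which its call begins: read the wrist's pose just before it. There is no depth.
- order.sign_off(): hands the job in; it is judged then, once.
The state is a dict: "time": time; "qpos": joint angles; "dq": joint speeds; "joint_efforts": joint torques, N m; "eef_pos": TCP position; "tcp_rot": TCP orientation; "contact_force": force on the tool from outside, world axes, zero at the start; "wrist_torque": the same for the moment, N m; "opening": opening from 0.0 (shut) to 1.0 (fully open); "finger_force": force on a finger pad.
Only numpy, scipy, OpenCV 4.12 (cv2) and the standard library are available. Lean on these libraries where they do the work, as an engineer would, in place of code of your own. Each camera call takes 0.05 s, during which the arm holds its last target. There are 200 camera calls.

TASK

Fit the new filter in the fume extractor: lift it out of its carton, lean it forward and set its bottom edge into the slot below the fan grille, then straighten it up under the two top lugs until it stands fully home and flat against the grille, and let go. The white side must face out, away from the fan, so turn the filter round if it comes the other way. Leave the vise, solder reel, screwdriver and iron stand where they are.

Things in the scene. Friction and masses are not known exactly. Their poses are not given: they have to be found in the camera images.
- filter: New filter, a rigid flat panel 150 wide (y), 150 high (z), 12 thick (x), about 0.2 kg, with a pull tab on its top edge and square shoulders beside the tab. Origin: centre of the bottom edge face, z up to the tab. The -x half of frame and tab is white with white pleats; the +x half and face are black (carbon). It starts upright in the carton, turned any way.
- tab (a point): Centre of the filter's pull tab, x = 0, y = 0, z = 177.5 mm in the filter's frame. The tab is 60 wide (y), 12 thick (x) and runs from z = 150 to 205 mm; green ribs on its white side. Grip it across its thickness.
- white_face (a point): Point on the white face of the filter, on its centre line 140 mm above the bottom edge (x = -6, y = 0, z = 140 mm in the filter's frame).
- extractor: Fume extractor, fixed: black plinth 190 (x) x 210 (y) x 22 mm, origin centre of its underside, front to -x, grey housing 200 wide, 105 deep on it. The housing's flat front is the fan grille, leaning back 6 degrees from vertical, with the filter seat before it. The housing top lies about 190 mm above the bench, so a fitted filter's tab stands free above it.
- seat: The filter seat. Origin: on the grille face (x = 0) at the slot floor (z = 0, 40 mm above the bench), mid width; y along the slot, z up along the leaning grille, -x straight out of it. Black cheeks at both ends, inner faces at y = +-79, 14 mm proud, to z = 160 mm. A fitted filter has its axes parallel to these, white side to -x, origin at x = -6 to -9, y = 0, z = 0; its weight keeps it against the grille.
- slot_lip (a point): Middle of the inner top edge of the slot's yellow front lip, at x = -23, z = 14 mm in the seat's frame. The slot floor is 15 mm deep, from the grille (x = 0) to the lip's foot (x = -15, z = 0); the lip flares outward from there at 30 degrees to the grille, 3 mm thick. A filter leaning out by 15 to 28 degrees from the grille drops in.
- lugs (a point): Midway between the lower front edges of the two fixed black top lugs, at x = -20, y = 0, z = 154 mm in the seat's frame. The lugs overhang a fitted filter's shoulders for |y| from 45 to 89 mm, 7 mm thick, 4 mm above the shoulders; between them it is open for the tab. They bar the way straight down; the filter swings in under them.
- carton: Open cardboard carton, fixed to the bench, 64 (x) x 168 (y) x 60 mm high; origin centre of its underside. The filter stands in it on a floor 4 mm above the bench, in a slot along y 17 mm wide formed by inserts up to 50 mm high; filter and carton have the same axes at the start.
- vise: Bystander: yellow ball-joint circuit-board vise with black jaws holding a green board, 124 mm across the foot, 145 mm along the jaw bar (y), 205 mm high in all; 1.5 kg; origin centre of its underside.
- solder_reel: Bystander: steel solder reel standing on end, 62 mm diameter, 50 mm high; origin centre of its underside.
- screwdriver: Bystander: screwdriver with green handle, 190 mm, lying along its x axis; origin at mid length, on the bench.
- iron_stand: Bystander: soldering iron with green grip in a stand, foot 85 (x) x 110 (y) mm, 170 mm high, the grip rising to the +y side, reaching 155 mm from the origin; origin centre of its underside.

How it is judged:
On the way, in this order (a step that is already met when the one before it is completed fails the run):
1. the filter is lifted clear out of the carton (height (world z) of filter above 0.065 m), for 0.1 s.
2. held in the gripper and leaning out by more than 7 degrees from the grille, its bottom edge is in the slot (origin within 10 mm of the slot floor) (x of filter in the frame of seat between -0.022 and 0 m and y of filter in the frame of seat between -0.012 and 0.012 m and z of filter in the frame of seat below 0.01 m and angle between the z axis of filter and the z axis of seat, either way round above 0.122 rad and contact force between the fingers and filter above 0.3 N), for 0.1 s.
At the end, for the whole second after the job is handed in: the filter stands in the slot, bottom edge within 3 mm of the slot floor and between grille and lip, within 7 mm of mid width, within 3 degrees of the grille's plane and against it, white side out, released and still (x of filter in the frame of seat between -0.012 and -0.003 m and y of filter in the frame of seat between -0.007 and 0.007 m and z of filter in the frame of seat between -0.003 and 0.003 m and angle between the z axis of filter and the z axis of seat, either way round below 0.05 rad and x of white_face in the frame of seat between -0.017 and -0.009 m and linear speed of filter below 0.01 m/s and angular speed of filter below 0.05 rad/s and contact force between the fingers and filter below 0.05 N); the robot touches nothing.
It fails at once if the vise is shoved or knocked over (its origin shifts by more than 30 mm) (distance of vise from where it was at the start of the episode above 0.03 m).
It fails at once if the solder reel is shoved or knocked over (its origin shifts by more than 30 mm) (distance of solder_reel from where it was at the start of the episode above 0.03 m).
It fails at once if the screwdriver is shoved or knocked over (its origin shifts by more than 30 mm) (distance of screwdriver from where it was at the start of the episode above 0.03 m).
It fails at once if the iron stand is shoved or knocked over (its origin shifts by more than 30 mm) (distance of iron_stand from where it was at the start of the episode above 0.03 m).
It also fails if it takes over 48 s, if anything falls off the work surface, if the arm or the gripper's body presses on something with over 40 N, if the wrist force passes 120 N, or if a joint passes its speed limit or range.

## Working session

There is one attempt and no reset: what is moved stays moved. The work goes in short steps, Python scripts to look and compute and a tool call to move; the robot and the scene stay as the last step left them, time stands still between calls to the robot, and variables do not carry over. Pictures are saved under pics/ and viewed, at most 10 in all, crops included, and the job is handed in when it is done.

Besides the shell and the picture viewer there is one more tool, called after "Call:" as name(argument=value, ...), one argument or row to a line, values as JSON. move_arm: Moves the arm, as the interface text tells. Its arguments: {"type":"object","properties":{"plan":{"type":"array","items":{"type":"number"}},"newtons":{"type":"number"}},"required":["plan"]}

```bash
mkdir -p pics && ls
cat > look.py <<'E'
import sys,json,cv2,numpy as np
from plant import ctrl,cams
def snap(name,tag):
    s=ctrl.get_state(); d=cams.read_camera(name)
    cv2.imwrite(f'pics/{tag}.png',d['color'][:,:,::-1])
    c={k:(np.asarray(v).tolist()) for k,v in d.items() if k!='color'}
    c['eef_pos']=list(map(float,s['eef_pos'])); c['tcp_rot']=list(map(float,s['tcp_rot']))
    json.dump(c,open(f'pics/{tag}.json','w')); return c
E
python3 - <<'E'
import cv2,numpy as np
from look import *
for n in('scene','side','wrist'):
    c=snap(n,n+'0'); print(n,{k:np.round(v,4).tolist() for k,v in c.items()})
a=[cv2.imread(f'pics/{n}0.png') for n in('scene','side','wrist')]
print(ctrl.get_state()['tcp_rot'],ctrl.get_state()['time'])
E
```

```text
pics
scene {'fov_y': 54.2248, 'cx': 254.7264, 'cy': 190.1352, 'k1': -0.057, 'origin': [1.1085, -0.7469, 0.8755], 'orientation': [0.3942, 0.1288, 0.2789, 0.8662], 'eef_pos': [0.2741, 0.6161, 0.2299], 'tcp_rot': [0.2079, 0.9782, -0.0011, -0.0004]}
side {'fov_y': 54.7597, 'cx': 251.9957, 'cy': 189.872, 'k1': -0.0048, 'origin': [0.439, 0.785, 0.9315], 'orientation': [-0.0328, 0.4009, 0.9128, -0.0709], 'eef_pos': [0.2741, 0.6161, 0.23], 'tcp_rot': [0.2079, 0.9782, -0.0011, -0.0004]}
wrist {'fov_y': 69.2049, 'cx': 256.2735, 'cy': 192.1284, 'k1': 0.0188, 'T_tool_cam': [[-0.0004, 0.9508, 0.3097, 0.0808], [1.0, 0.0003, 0.0004, -0.0005], [0.0003, 0.3097, -0.9508, -0.143], [0.0, 0.0, 0.0, 1.0]], 'eef_pos': [0.2741, 0.6162, 0.23], 'tcp_rot': [0.2079, 0.9782, -0.001, -0.0004]}
[ 2.07848736e-01  9.78160520e-01 -8.92280191e-04 -3.23486435e-04] 0.15
```

View pics/scene0.png

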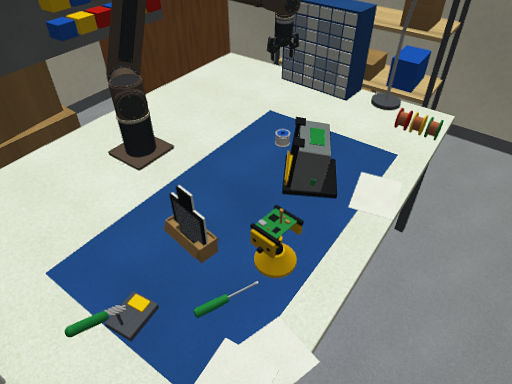

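View pics/side0.png

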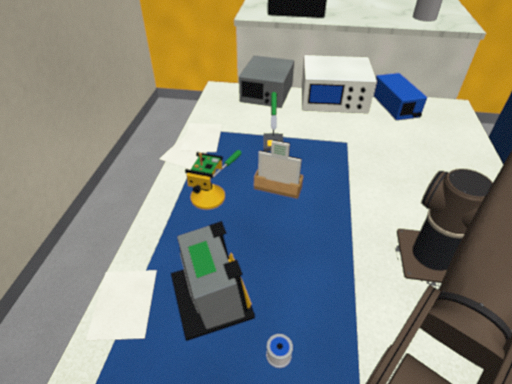

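The scene view shows the carton and filter at about (190,225), black face towards that camera, and the extractor at (310,160) with its yellow lip at (289,170). The side view shows the white face at (280,165) and the extractor at (212,280), lip on the robot side at (245,285). Next, enlarged crops.

Run:
```python
import cv2,numpy as np
def crop(n,x,y,w,h):
    im=cv2.imread(f'pics/{n}.png')[y:y+h,x:x+w]
    im=cv2.resize(im,(400,300),interpolation=cv2.INTER_CUBIC)
    for i in range(0,w,20): cv2.putText(im,str(x+i),(i*400//w,8),0,.3,(0,0,255),1); cv2.line(im,(i*400//w,10),(i*400//w,14),(0,0,255),1)
    for i in range(0,h,20): cv2.putText(im,str(y+i),(0,i*300//h+4),0,.3,(0,0,255),1); 
    return im
m=np.vstack([np.hstack([crop('scene0',140,180,108,81),crop('scene0',262,112,108,81)]),np.hstack([crop('side0',230,130,100,75),crop('side0',150,212,172,129)])])
cv2.imwrite('pics/m1.png',m)
```

```text
(no output)
```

View pics/m1.png

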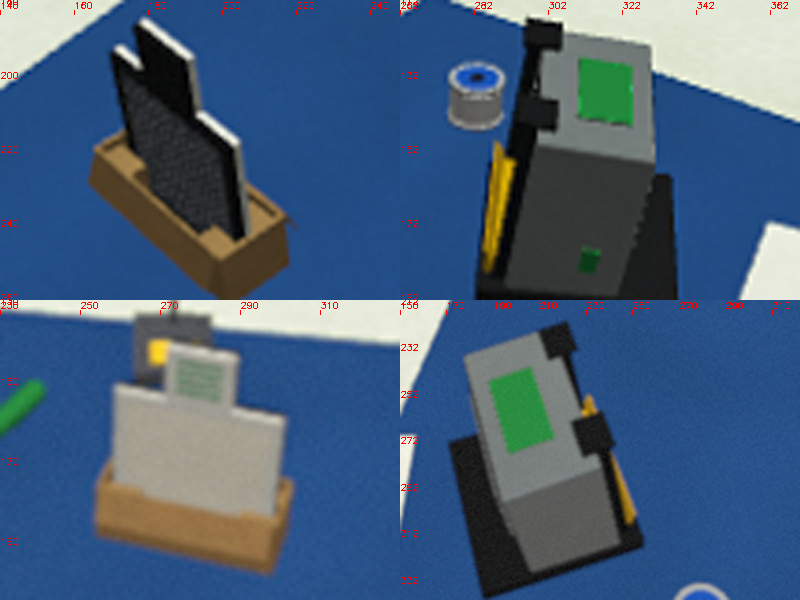

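The crops show the tab's top corners, plinth, lugs, lip ends and green panel clearly; I'll triangulate them.

```bash
cat > geo.py <<'E'
import json,numpy as np
from scipy.spatial.transform import Rotation as R
def cam(tag):
    c=json.load(open(f'pics/{tag}.json'))
    if 'T_tool_cam' in c:
        T=np.array(c['T_tool_cam']);Rt=R.from_quat(c['tcp_rot']).as_matrix()
        o=np.array(c['eef_pos'])+Rt@T[:3,3]; M=Rt@T[:3,:3]
    else: o=np.array(c['origin']);M=R.from_quat(c['orientation']).as_matrix()
    return c,o,M
def ray(tag,u,v):
    c,o,M=cam(tag); f=192/np.tan(np.radians(c['fov_y'])/2)
    d=np.array([(u-c['cx'])/f,(v-c['cy'])/f]); p=d.copy()
    for _ in range(20): p=d/(1+c['k1']*(p@p))
    r=M@np.array([p[0],-p[1],-1]); return o,r/np.linalg.norm(r)
def proj(tag,P):
    c,o,M=cam(tag); f=192/np.tan(np.radians(c['fov_y'])/2)
    q=M.T@(np.asarray(P)-o); p=np.array([q[0],-q[1]])/-q[2]; p=p*(1+c['k1']*(p@p))
    return p*f+[c['cx'],c['cy']]
def onz(tag,u,v,z): o,r=ray(tag,u,v); return o+r*(z-o[2])/r[2]
def tri(*obs):
    A=np.zeros((3,3));b=np.zeros(3);L=[ray(*x) for x in obs]
    for o,r in L: P=np.eye(3)-np.outer(r,r);A+=P;b+=P@o
    X=np.linalg.solve(A,b); return X,max(np.linalg.norm((np.eye(3)-np.outer(r,r))@(X-o)) for o,r in L)
E
python3 - <<'E'
from geo import *
np.set_printoptions(precision=4,suppress=True)
A=lambda x,y:('scene0',140+x/3.704,180+y/3.704)
B=lambda x,y:('scene0',262+(x-400)/3.704,112+y/3.704)
C=lambda x,y:('side0',230+x/4,130+(y-300)/4)
D=lambda x,y:('side0',150+(x-400)/2.326,212+(y-300)/2.326)
for n,a,b in [('tab nearR',A(145,18),C(239,352)),('tab far',A(198,55),C(168,343)),('shoulder outer a',A(118,45),C(286,416)),('shoulder b',A(242,140),C(114,385)),
 ('g1',B(578,58),D(553,440)),('g2',B(634,64),D(508,453)),('g3',B(634,125),D(488,382)),('g4',B(580,120),D(530,368)),
 ('lip -y',B(488,272),D(590,395)),('lip +y',B(500,142),D(632,522)),('housing back -y',B(652,163),D(465,356)),('back+y',B(650,45),D(502,500)),]:
  print(n,*tri(a,b))
for z in(0,.022):
  for p in(D(450,440),D(487,597),D(643,545)): print(z,onz(*p,z))
print([onz(*B(*p),.19) for p in((652,163),(650,45))])
print([onz(*D(*p),.19) for p in((465,356),(502,500),(600,465))])
print('green z.19',[onz(*B(*p),.19)[:2] for p in((578,58),(634,64),(634,125),(580,120))])
print('carton top',[onz(*A(*p),.06)[:2] for p in((95,147),(217,264),(287,219))],[onz(*C(*p),.06)[:2] for p in((97,490),(270,535),(291,480))])
E
```

```text
tab nearR [ 0.4766 -0.2324  0.2126] 0.0020280767275827724
tab far [ 0.5363 -0.2389  0.2112] 0.0016451895875175798
shoulder outer a [ 0.4314 -0.2255  0.1571] 0.0007611222363456362
shoulder b [ 0.5814 -0.2475  0.157 ] 0.00012737280086302986
g1 [0.6063 0.2812 0.1828] 0.002800041109686561
g2 [0.6508 0.304  0.1814] 0.00022603544025413358
g3 [0.6973 0.2165 0.1793] 0.0006124619866361451
g4 [0.6558 0.1919 0.1817] 0.0003737066197389057
lip -y [0.613  0.1131 0.0394] 0.003656601426650388
lip +y [0.5244 0.2862 0.0504] 0.0019584388125449687
housing back -y [0.7349 0.1804 0.1747] 0.0012636211274212042
back+y [0.6436 0.3537 0.1752] 0.0006836074776898331
0 [0.7813 0.1803 0.    ]
0 [0.6756 0.374  0.    ]
0 [0.5138 0.2858 0.    ]
0.022 [0.7732 0.1946 0.022 ]
0.022 [0.67   0.3837 0.022 ]
0.022 [0.5121 0.2975 0.022 ]
[array([0.7419, 0.1597, 0.19  ]), array([0.6528, 0.3301, 0.19  ])]
[array([0.73  , 0.1931, 0.19  ]), array([0.6402, 0.3624, 0.19  ]), array([0.554 , 0.3092, 0.19  ])]
green z.19 [array([0.6088, 0.2697]), array([0.6563, 0.2909]), array([0.7031, 0.2014]), array([0.6609, 0.1806])]
carton top [array([ 0.4171, -0.2571]), array([ 0.5826, -0.2905]), array([ 0.5965, -0.2248])] [array([ 0.5917, -0.2184]), array([ 0.4336, -0.1819]), array([ 0.4197, -0.259 ])]
```

Call:
move_arm(
  plan=[22,-36,14,0,0,-3.5,85,22,-36,14,0,0,-3.5,85,22,-36,14,0,0,-3.5,85,22,-36,14,0,0,-3.5,85,22,-36,14,0,0,-3.5,85,22,-36,14,0,0,-3.5,85,22,-36,14,0,0,-3.5,85,22,-36,14,0,0,-3.5,85,22,-36,14,0,0,-3.5,85,22,-36,14,0,0,-3.5,85,22,-36,14,0,0,-3.5,85,0,0,0,0,0,0,85],
)

```text
time: 1.35
eef_pos: [0.5191, 0.2169, 0.3873]
tcp_rot: [0.522, 0.853, 0.001, 0.002]
contact_force: [-0.2, 0.6, 0.2]
opening: 0.993
finger_force: 0.0
```

Run:
```python
from look import *
from geo import *
c=snap('wrist','w1');print(c['eef_pos'],c['tcp_rot'])
import cv2
cv2.imwrite('pics/w1b.png',cv2.resize(cv2.imread('pics/w1.png'),(800,600),interpolation=cv2.INTER_CUBIC))
np.set_printoptions(precision=3,suppress=True)
print('vise',onz('scene0',275,263,.01),onz('side0',207,196,.01),'reel',onz('scene0',282,134,.05),'driver',onz('scene0',258,283,.01),onz('scene0',195,312,.01))
```

```text
[0.5191180504405183, 0.21690315027389545, 0.3872913309310263] [0.5216183984606554, 0.8531765576327561, 0.0006771489381154152, 0.001883975206006644]
vise [ 0.759 -0.166  0.01 ] [ 0.754 -0.149  0.01 ] reel [0.438 0.368 0.05 ] driver [ 0.759 -0.251  0.01 ] [ 0.679 -0.419  0.01 ]
```

View pics/w1b.png

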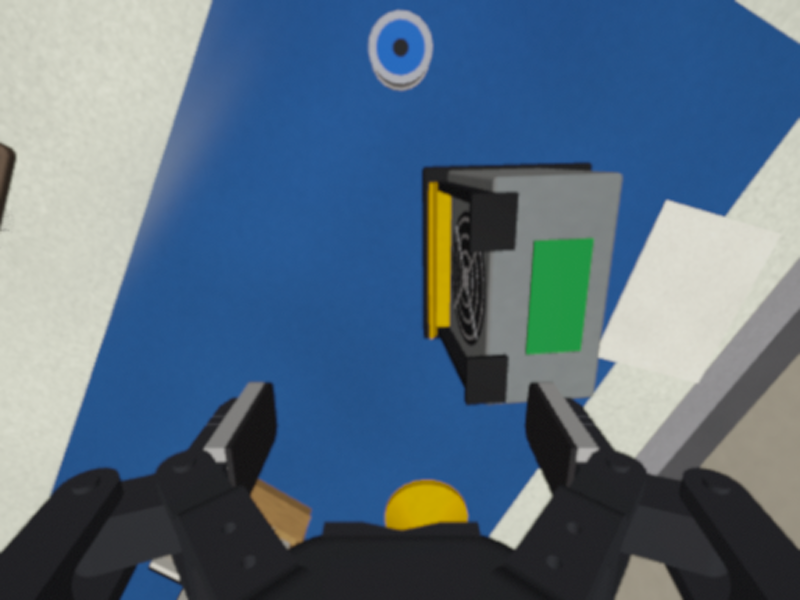

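Wrist view (800x600 scale): lip at (437,183)-(437,337), lug front edges at (471,192-248) and (467,357-402), green panel to the right. I'll cast these.

Run:
```python
from geo import *
import cv2
np.set_printoptions(precision=4,suppress=True)
im=cv2.imread('pics/w1.png');h=cv2.cvtColor(im,cv2.COLOR_BGR2HSV)
m=cv2.inRange(h,(18,150,90),(35,255,255));m[260:]=0
n,l,st,ce=cv2.connectedComponentsWithStats(m);print(st[1:],[1])
for r in range(118,214,12): 
    x=np.where(m[r])[0]; print(r,x.min() if len(x) else 0,x.max() if len(x) else 0,im[r,x.min():x.max()+1,2] if len(x) else '')
W=lambda x,y:('w1',x/1.5625,y/1.5625)
B=lambda x,y:('scene0',262+(x-400)/3.704,112+y/3.704)
for nm,pts in(('lug',[(471,192),(472,248),(467,357),(467,402)]),):
  P=np.array([onz(*W(*p),.2022) for p in pts]);print(P[:,:2]);print('mid',P[:, :2].mean(0),np.degrees(np.arctan2(*(P[0]-P[3])[[1,0]]))-90,np.linalg.norm(P[0]-P[3]),np.linalg.norm(P[1]-P[2]))
print('tri lug',tri(W(471,192),B(526,18)),tri(W(467,402),B(519,120)))
P=[onz(*W(*p),.0563) for p in((437,183),(437,336))];print('lip',P,(P[0]+P[1])/2,np.linalg.norm(P[0]-P[1]),np.degrees(np.arctan2(*(P[0]-P[1])[[1,0]]))-90)
P=[onz(*W(*p),.19) for p in((535,240),(592,239),(581,354),(526,353))];print('green',P)
```

```text
[[ 274  116   15  100 1348]] [1]
118 274 279 [114 165 177 160 150 134]
130 274 288 [138 179 185 165 157 169 188 197 198 199 199 199 198 191 162]
142 274 288 [137 177 184 165 158 170 190 199 200 201 201 201 200 187 147]
154 274 288 [138 178 184 165 158 174 194 200 199 199 199 199 197 185 144]
166 274 288 [138 179 184 165 158 174 194 199 199 199 199 199 197 180 126]
178 274 288 [138 178 184 165 159 174 193 200 200 201 201 202 199 180 116]
190 274 287 [127 168 180 165 159 175 195 200 201 200 201 201 198 179]
202 274 287 [123 169 183 167 165 182 198 203 204 204 203 202 194 163]
[[0.5389 0.2901]
 [0.5604 0.2544]
 [0.6026 0.1732]
 [0.6237 0.1363]]
mid [0.5814 0.2135] 28.878081186820168 0.17561444358094425 0.09152048287657608
tri lug (array([0.5394, 0.2901, 0.1995]), np.float64(2.702462334842936e-05)) (array([0.6247, 0.1356, 0.2004]), np.float64(0.0002581902212362283))
lip [array([0.5281, 0.2828, 0.0563]), array([0.6116, 0.1297, 0.0563])] [0.5699 0.2062 0.0563] 0.17432370142182185 28.615981988316165
green [array([0.6042, 0.2812, 0.19  ]), array([0.6435, 0.3021, 0.19  ]), array([0.6924, 0.2158, 0.19  ]), array([0.6502, 0.1952, 0.19  ])]
```

Call:
move_arm(
  plan=[-1,-38,-2,0,0,-8.5,85,-1,-38,-2,0,0,-8.5,85,-1,-38,-2,0,0,-8.5,85,-1,-38,-2,0,0,-8.5,85,-1,-38,-2,0,0,-8.5,85,-1,-38,-2,0,0,-8.5,85,-1,-38,-2,0,0,-8.5,85,-1,-38,-2,0,0,-8.5,85,-1,-38,-2,0,0,-8.5,85,-1,-38,-2,0,0,-8.5,85,-1,-38,-2,0,0,-8.5,85,-1,-38,-2,0,0,-8.5,85],
)

```text
time: 2.6
eef_pos: [0.5044, -0.2351, 0.3602]
tcp_rot: [0.991, 0.133, -0.0, -0.001]
contact_force: [-0.0, 0.3, 0.0]
opening: 0.996
finger_force: 0.0
```

Call:
move_arm(
  plan=[0,0,0,0,0,-8,85,0,0,0,0,0,-8,85,0,0,0,0,0,-8,85,0,0,0,0,0,0,85,0,0,0,0,0,0,85],
)

```text
time: 3.1
eef_pos: [0.5046, -0.2342, 0.3606]
tcp_rot: [0.997, -0.072, -0.0, -0.0]
contact_force: [-0.2, -0.8, 0.6]
opening: 1.0
finger_force: 0.0
```

Run:
```python
from look import *
c=snap('wrist','w2');print(c['eef_pos'],c['tcp_rot'])
cv2.imwrite('pics/w2b.png',cv2.resize(cv2.imread('pics/w2.png'),(800,600),interpolation=cv2.INTER_CUBIC))
```

```text
[0.5046087479742221, -0.23419980227286147, 0.36063979138248536] [0.9974193010430545, -0.07179381899155533, -0.0004375500876420691, -0.0004404671534664464]
```

View pics/w2b.png

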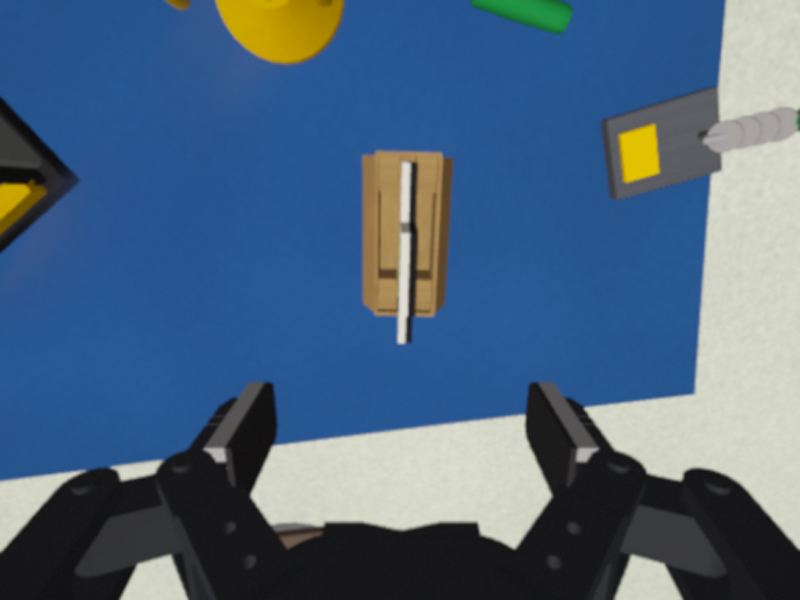

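Wrist view: the filter runs nearly vertical in the picture from (407,162) to (402,343), white edge left. I'll check the tab's corners against projection.

Run:
```python
from geo import *
import cv2
np.set_printoptions(precision=4,suppress=True)
for nm,P in(('tabnear',(.4766,-.2324,.209)),('tabfar',(.5363,-.2389,.209)),('sh a',(.4314,-.2255,.154)),('sh b',(.5814,-.2475,.154)),('tcp',(.5046,-.2342,.3606))): print(nm,proj('w2',P)*1.5625)
im=cv2.imread('pics/w2.png');g=cv2.cvtColor(im,cv2.COLOR_BGR2GRAY)
for r in range(100,222,6): print(r,g[r,250:268])
```

```text
tabnear [403.443  313.0835]
tabfar [400.4715 229.6416]
sh a [402.5754 340.919 ]
sh b [403.1863 157.9477]
tcp [399.9377 381.7106]
100 [144 142 142 143 143 138 132 133 135 135 136 138 141 143 142 137 133 141]
106 [143 143 143 143 143 144 158 189 214 221 219 210 175 103  43  39  61 102]
112 [144 144 143 143 139 138 164 197 216 220 219 203 154  80  40  41  70 111]
118 [138 138 138 138 139 146 172 203 218 221 218 201 145  70  37  45  79 117]
124 [142 139 138 137 140 149 178 209 219 221 218 199 135  59  36  49  89 128]
130 [146 146 147 146 144 150 180 210 219 220 217 197 125  46  35  53  95 133]
136 [144 144 145 145 146 160 188 214 220 219 210 178 105  41  37  58  99 131]
142 [143 143 144 144 144 144 151 163 166 165 157 129  72  27  32  61 103 133]
148 [141 141 143 143 143 147 152 148 144 145 142 128  89  42  21  22  49  99]
154 [142 142 142 142 143 153 183 213 220 220 217 198 134  58  34  35  52  98]
160 [143 142 142 142 148 165 192 215 220 220 217 197 130  51  35  37  59 102]
166 [144 143 140 139 145 165 197 216 220 220 217 196 124  43  33  40  68 108]
172 [101 101 101 110 132 168 202 217 220 219 209 174 101  39  33  41  70 102]
178 [110 106 105 110 131 176 211 220 220 218 203 156  81  36  34  40  64  89]
184 [143 143 143 144 150 178 212 220 220 218 201 145  70  34  36  59 101 135]
190 [144 144 142 133 133 177 212 220 220 217 198 134  57  35  38  64 106 136]
196 [137 138 135 125 130 180 213 220 220 217 196 124  44  34  43  73 110 132]
202 [105 108 111 120 151 192 215 220 217 204 161  88  40  44  59  82 107 120]
208 [ 82  83  84 101 151 198 216 218 209 174 102  40  38  53  73  81  84  83]
214 [ 82  82  85 106 162 206 218 218 202 153  79  36  39  58  77  82  81  82]
220 [ 82  82  82  86 105 126 132 131 122 101  83  79  77  77  81  83  81  82]
```

Run:
```python
from geo import *
np.set_printoptions(precision=4,suppress=True)
for z,a,b in((.209,(262.2,154),(261,196)),(.154,(262.7,106),(259.3,214))):
  p,q=onz('w2',*a,z),onz('w2',*b,z);print(p,q,np.degrees(np.arctan2(*(p-q)[[1,0]])))
p,q=onz('w2',257,147.5,.209),onz('w2',257,200,.209);print(p,q,(p+q)/2,np.linalg.norm(p-q))
c,o,M=cam('w2');t=R.from_quat(c['tcp_rot']).as_matrix();print(np.degrees(np.arctan2(t[1],t[0])),t)
```

```text
[ 0.528 -0.244  0.209] [ 0.4813 -0.2362  0.209 ] -9.499186804450792
[ 0.5751 -0.2522  0.154 ] [ 0.4372 -0.2286  0.154 ] -9.728726695070227
[ 0.5356 -0.2396  0.209 ] [ 0.4772 -0.2311  0.209 ] [ 0.5064 -0.2353  0.209 ] 0.05900968283606055
[ -8.234  -98.2341 130.6926] [[ 0.9897 -0.1432 -0.0008]
 [-0.1432 -0.9897  0.0009]
 [-0.0009 -0.0008 -1.    ]]
```

Call:
move_arm(
  plan=[2,-6,-22,0,0,-1.4,85,0,0,-40,0,0,0,85,0,0,-40,0,0,0,70,0,0,-40,0,0,0,60,0,0,-30,0,0,0,60,0,0,-20,0,0,0,60,0,0,0,0,0,0,40,0,0,0,0,0,0,20,0,0,0,0,0,0,0,0,0,0,0,0,0,0,0,0,0,0,0,0,0],
  newtons=60,
)

```text
time: 4.25
eef_pos: [0.5077, -0.242, 0.1716]
tcp_rot: [0.996, -0.086, 0.002, 0.001]
contact_force: [0.6, 0.8, 3.1]
opening: 0.133
finger_force: 59.3
```

Call:
move_arm(
  plan=[0,0,10,0,0,0,0,0,0,20,0,0,0,0,0,0,30,0,0,0,0,0,0,40,0,0,0,0,0,0,40,0,0,0,0,0,0,30,0,0,0,0,0,0,10,0,0,0,0,0,0,0,0,0,0,0],
)

```text
time: 5.05
eef_pos: [0.5067, -0.2416, 0.351]
tcp_rot: [0.996, -0.086, 0.001, 0.001]
contact_force: [-0.3, 0.6, -1.6]
opening: 0.134
finger_force: 58.7
```

```bash
cat > tgt.py <<'E'
from geo import *
YAW=28.7; S=np.array([.5865,.2158,.040])
Rz=R.from_euler('z',YAW,degrees=True); seat=Rz*R.from_euler('y',6,degrees=True)
TF=np.array([0,.0015,.1676])   # TCP in filter frame
FT=R.from_matrix(np.array([[0,1,0],[1,0,0],[0,0,-1.]]))  # tool axes in filter: x->y, y->x, z->-z
def target(x,y,z,lean):
    f=seat*R.from_euler('y',-lean,degrees=True)
    o=S+seat.apply(np.array([x,y,z])/1000); return o+f.apply(TF),f*FT
def where(pos,quat):
    f=R.from_quat(quat)*FT.inv(); o=np.array(pos)-f.apply(TF)
    r=seat.inv()*f; return seat.inv().apply(o-S)*1000, r.as_rotvec(degrees=True)
def delta(pos,quat,*t):
    p,r=target(*t); return np.round((p-np.array(pos))*1000,1),np.round((r*R.from_quat(quat).inv()).as_rotvec(degrees=True),2)
E
python3 - <<'E'
from tgt import *
from plant import ctrl
s=ctrl.get_state();print(s['eef_pos'],s['tcp_rot'],s['time'],s['finger_force'],s['contact_force'])
up=R.from_euler('z',YAW,degrees=True)*FT
print('yaw turn',(up*R.from_quat(s['tcp_rot']).inv()).as_rotvec(degrees=True))
for t in((-17,0,70,20),(-10,0,0,20)):
  p,r=target(*t);print(t,p,delta(s['eef_pos'],s['tcp_rot'],*t)[0],'lean rotvec',(r*up.inv()).as_rotvec(degrees=True))
E
```

```text
[ 0.5067384  -0.24161847  0.35100343] [ 9.96274173e-01 -8.62280439e-02  1.30898678e-03  8.84934268e-04] 5.05 58.73169779777527 [-0.26514617  0.63698645 -1.58317196]
yaw turn [-9.63303358e-02  2.03884840e-01  1.28593175e+02]
(-17, 0, 70, 20) [0.54180307 0.19303924 0.27401508] [ 35.1 434.7 -77. ] lean rotvec [ 6.72312896e+00 -1.22800463e+01 -1.91308847e-14]
(-10, 0, 0, 20) [0.54149139 0.1928686  0.20366685] [  34.8  434.5 -147.3] lean rotvec [ 6.72312896e+00 -1.22800463e+01 -1.91308847e-14]
```

Call:
move_arm(
  plan=[-3,15,0,0,0,4.3,0,-3,30,0,0,0,8.5,0,-3,40,0,0,0,8.5,0,-3,40,0,0,0,8.5,0,-3,40,0,0,0,8.5,0,-3,40,0,0,0,8.5,0,-3,40,0,0,0,8.5,0,-3,40,0,0,0,8.5,0,-3,40,0,0,0,8.5,0,-3,40,0,0,0,8.5,0,-3,40,0,0,0,8.5,0,-3,15,0,0,0,8.5,0],
)

```text
time: 6.25
eef_pos: [0.4687, 0.1814, 0.3458]
tcp_rot: [0.717, 0.697, -0.002, -0.002]
contact_force: [0.5, -1.0, -2.0]
opening: 0.133
finger_force: 58.6
```

Call:
move_arm(
  plan=[0,15,0,0,0,8.4,0,0,0,0,0,0,8.4,0,0,0,0,0,0,8.4,0,0,0,0,0,0,4.1,0,0,0,0,2.24,-4.1,0,0,0,0,0,2.24,-4.1,0,0,0,0,0,2.24,-4.1,0,0,20,0,0,0,0,0,0,20,0,0,0,0,0,0,20,0,-20,0,0,0,0,0,0,-15,0,0,0,0,0,0,0,0,0,0,0],
)

```text
time: 7.45
eef_pos: [0.5276, 0.1932, 0.3075]
tcp_rot: [0.518, 0.848, 0.102, 0.056]
contact_force: [-0.9, 0.5, -2.8]
opening: 0.13
finger_force: 59.2
```

Run:
```python
from look import *
from tgt import *
np.set_printoptions(precision=4,suppress=True)
cs=[snap(n,n+'3') for n in('scene','side','wrist')];c=cs[2]
print(c['eef_pos'],where(c['eef_pos'],c['tcp_rot']),delta(c['eef_pos'],c['tcp_rot'],-17,0,70,20))
f=lambda n,x,y,w,h:cv2.resize(cv2.imread(f'pics/{n}.png')[y:y+h,x:x+w],(400,300),interpolation=cv2.INTER_CUBIC)
P=S+[0,0,.1]
for n in('scene3','side3'): print(n,proj(n,P))
w=cv2.resize(cv2.imread('pics/wrist3.png'),(400,300),interpolation=cv2.INTER_AREA)
m=np.vstack([np.hstack([f('scene3',225,90,128,96),f('side3',160,190,160,120)]),np.hstack([w,f('wrist3',200,60,200,150)])]);cv2.imwrite('pics/m3.png',m)
```

```text
[0.529130939790279, 0.19364400964716472, 0.31221086542375565] (array([-32.358 ,   6.8459, 106.636 ]), array([  0.3376, -19.793 ,  -1.4764])) (array([ 12.7,  -0.6, -38.2]), array([-0.28, -0.39,  1.44]))
scene3 [295.4886 144.7128]
side3 [231.0534 261.6863]
```

View pics/m3.png

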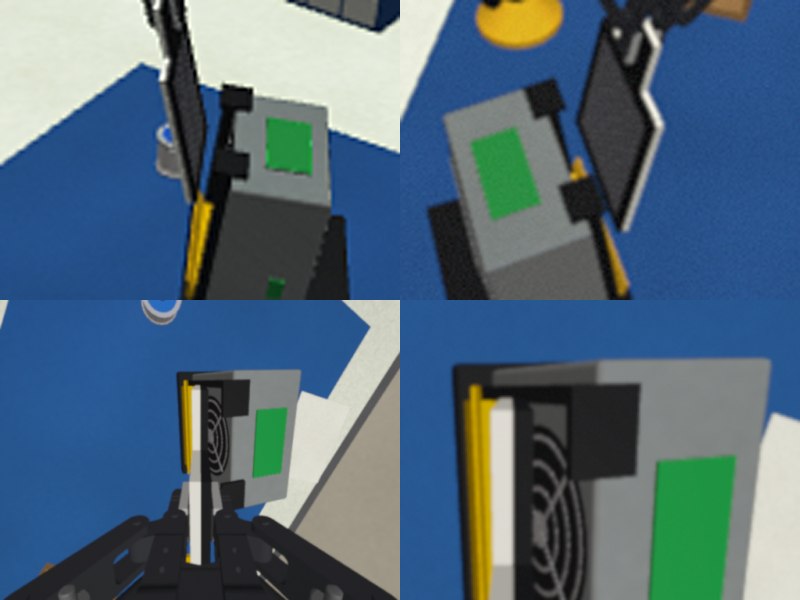

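Picture: the filter leans out with the black side to the fan; bottom -y corner at scene (286,154) / side (232,240), bottom +y corner at side (250,282). Checking these against the predicted pose.

Run:
```python
from tgt import *
np.set_printoptions(precision=4,suppress=True)
import json
c=json.load(open('pics/wrist3.json'));f=R.from_quat(c['tcp_rot'])*FT.inv();o=np.array(c['eef_pos'])-f.apply(TF)
for y in(-.075,.075):
  for x in(-.006,.006):
    P=o+f.apply([x,y,0]);print(x,y,P,*[proj(n,P) for n in('scene3','side3')])
    P=o+f.apply([x,y,.15]);print('  top',P,*[proj(n,P) for n in('scene3','side3','wrist3')])
print('meas -y',tri(('scene3',225+192/3.125,90+202/3.125),('side3',160+180/2.5,190+125/2.5)))
import cv2
g=cv2.cvtColor(cv2.imread('pics/wrist3.png'),cv2.COLOR_BGR2GRAY)
for r in(104,110,116,130,150): print(r,g[r,240:275])
```

```text
-0.006 -0.075 [0.5939 0.1424 0.1474] [286.1663 153.6796] [233.5571 238.0223]
  top [0.5627 0.125  0.2931] [276.9839 114.4165] [245.0448 196.3863] [249.5969 329.6128]
0.006 -0.075 [0.6043 0.1477 0.1503] [289.7063 153.2769] [229.4116 238.3792]
  top [0.573  0.1303 0.296 ] [280.7769 113.8765] [240.553  196.5709] [266.2459 329.6177]
-0.006 0.075 [0.5252 0.2757 0.1486] [289.6818 129.6602] [250.5903 282.4545]
  top [0.494  0.2584 0.2942] [281.5442  92.2331] [265.4185 240.3221] [247.4832 113.8922]
0.006 0.075 [0.5356 0.281  0.1514] [292.9358 129.2373] [246.0476 283.0783]
  top [0.5043 0.2637 0.2971] [285.0084  91.6894] [260.4596 240.7779] [269.0647 113.88  ]
meas -y (array([0.5961, 0.1448, 0.1424]), np.float64(0.0019793464920646294))
104 [70 35 18 16 18 17 19 21 20 21 19 18 19 19 21 18 18 18 18 18 18 17 18 16
 18 17 16 18 18 17 17 17 16 16 17]
110 [120 126 126 126 125 121 112 113 124 142 156 160 161 161 158 140  87  35
  21  21  20  21  20  20  21  25  23  21  20  20  19  20  18  22  18]
116 [136 154 158 159 172 194 211 215 216 216 216 216 216 215 213 198 148  76
  36  32  33  34  35  33  33  36  47  63  70  71  72  72  72  71  71]
130 [128 146 157 160 169 192 212 218 218 218 218 218 218 218 216 200 150  76
  37  34  34  34  32  33  33  34  36  42  44  46  54  67  78  87  90]
150 [126 132 150 159 166 186 207 216 218 218 218 218 218 218 216 200 150  77
  36  32  34  33  34  32  32  32  29  21  17  17  16  18  17  17  18]
```

```bash
sed -i 's/TF=np.array(\[0,.0015/TF=np.array([0,.0000/' tgt.py
python3 - <<'E'
from tgt import *
import json
c=json.load(open('pics/wrist3.json'))
for t in((-16,0,55,20),(-11,0,5,20)): print(delta(c['eef_pos'],c['tcp_rot'],*t))
E
```

```text
(array([ 12.9,  -2.2, -53.2]), array([-0.28, -0.39,  1.44]))
(array([  12.7,   -2.3, -103.5]), array([-0.28, -0.39,  1.44]))
```

Call:
move_arm(
  plan=[7,-1,0,-0.3,-0.4,1.4,0,6,-1,-15,0,0,0,0,0,0,-20,0,0,0,0,0,0,-20,0,0,0,0,0,0,0,0,0,0,0,0,0,0,0,0,0,0],
)

```text
time: 8.2
eef_pos: [0.5435, 0.1916, 0.2589]
tcp_rot: [0.506, 0.854, 0.106, 0.064]
contact_force: [0.0, 0.4, -1.5]
opening: 0.132
finger_force: 59.2
```

Run:
```python
from look import *
from tgt import *
np.set_printoptions(precision=2,suppress=True)
cs=[snap(n,n+'4') for n in('scene','side','wrist')];c=cs[2]
print(c['eef_pos'],where(c['eef_pos'],c['tcp_rot']),delta(c['eef_pos'],c['tcp_rot'],-11,0,2,20))
f=lambda n,x,y,w,h:cv2.resize(cv2.imread(f'pics/{n}.png')[y:y+h,x:x+w],(400,300),interpolation=cv2.INTER_CUBIC)
m=np.vstack([np.hstack([f('scene4',245,110,96,72),f('side4',190,210,120,90)]),np.hstack([f('wrist4',180,80,160,120),f('wrist4',180,170,160,120)])]);cv2.imwrite('pics/m4.png',m)
```

```text
[0.5443137119559296, 0.19176010813877675, 0.26085556843480273] (array([-13.04,  -1.31,  57.45]), array([ -0.16, -20.37,  -0.04])) (array([ -2.8,  -0.6, -55.1]), array([-0.04,  0.4 ,  0.05]))
```

View pics/m4.png

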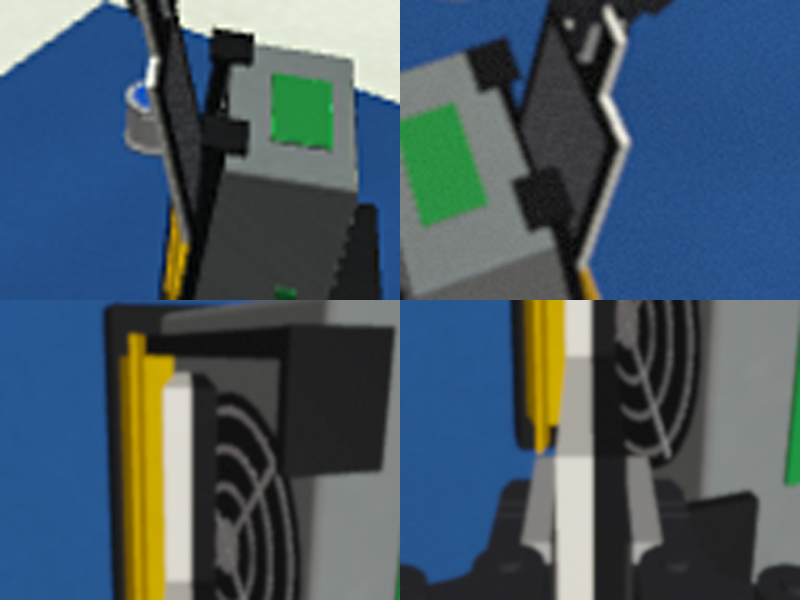

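Filter's bottom edge is above the slot between lip and grille (scene (185,235) in the crop, lip just left of it). Lowering.

Call:
move_arm(
  plan=[-1,0,-15,0,0,0,0,-1,0,-15,0,0,0,0,0,0,-10,0,0,0,0,0,0,-6,0,0,0,0,0,0,0,0,0,0,0,0,0,0,0,0,0,0],
  newtons=60,
)

```text
time: 8.95
eef_pos: [0.5416, 0.1917, 0.2133]
tcp_rot: [0.506, 0.853, 0.106, 0.064]
contact_force: [-0.6, -0.0, -1.4]
opening: 0.134
finger_force: 59.0
```

```bash
cat > st.py <<'E'
from tgt import *
from plant import ctrl
np.set_printoptions(precision=2,suppress=True)
s=ctrl.get_state();print(s['eef_pos'],s['contact_force'],*where(s['eef_pos'],s['tcp_rot']),s['finger_force'])
E
python3 st.py
```

```text
[0.54 0.19 0.21] [-0.61 -0.   -1.39] [-10.83   0.07   9.75] [ -0.11 -20.23  -0.05] 59.03815448284149
```

Call:
move_arm(
  plan=[0,0,-3,0,0,0,0,0,0,-3,0,0,0,0,0,0,0,0,0,0,0,0,0,0,0,0,0,0],
)

```text
time: 9.35
eef_pos: [0.5414, 0.1917, 0.2073]
tcp_rot: [0.506, 0.854, 0.106, 0.064]
contact_force: [-0.0, -0.0, -2.2]
opening: 0.133
finger_force: 59.1
```

```bash
python3 st.py
```

```text
[0.54 0.19 0.21] [-0.03 -0.04 -2.24] [-10.38   0.14   3.79] [ -0.11 -20.22  -0.04] 59.094781279563904
```

Call:
move_arm(
  plan=[0,0,-1.5,0,0,0,0,0,0,-1.5,0,0,0,0,0,0,0,0,0,0,0],
)

```text
time: 9.65
eef_pos: [0.542, 0.1917, 0.2056]
tcp_rot: [0.506, 0.853, 0.106, 0.065]
contact_force: [-1.5, -2.0, 3.6]
opening: 0.13
finger_force: 59.9
```

Call:
move_arm(
  plan=[0,0,-1,0,0,0,0,0,0,0,0,0,0,0],
)

```text
time: 9.85
eef_pos: [0.5425, 0.1917, 0.2054]
tcp_rot: [0.506, 0.853, 0.107, 0.065]
contact_force: [-2.1, -0.9, 6.0]
opening: 0.131
finger_force: 60.2
```

```bash
python3 st.py
```

```text
[0.54 0.19 0.21] [-2.13 -0.9   6.03] [-8.84 -0.51  2.13] [ -0.17 -20.39  -0.05] 60.222195982933044
```

Run:
```python
from tgt import *
np.set_printoptions(precision=2,suppress=True)
def T(l):
    a=np.radians(l); # corner at (-14.2,0); origin = corner+ R_y(-l)*(6,0,0)
    v=R.from_euler('y',-l,degrees=True).apply([6,0,0]); return target(-14.2+v[0],0,v[2],l)
L=[20,18,16,14,12,10,8,6,4,2,1,0]
for a,b in zip(L,L[1:]): print(a,b,(T(b)[0]-T(a)[0])*1000,(T(b)[1]*T(a)[1].inv()).as_rotvec(degrees=True))
```

```text
20 18 [5.04 2.76 1.11] [-0.96  1.75  0.  ]
18 16 [5.07 2.78 0.91] [-0.96  1.75  0.  ]
16 14 [5.1  2.79 0.71] [-0.96  1.75  0.  ]
14 12 [5.12 2.8  0.51] [-0.96  1.75 -0.  ]
12 10 [5.13 2.81 0.3 ] [-0.96  1.75 -0.  ]
10 8 [5.13 2.81 0.1 ] [-0.96  1.75  0.  ]
8 6 [ 5.13  2.81 -0.11] [-0.96  1.75 -0.  ]
6 4 [ 5.13  2.81 -0.31] [-0.96  1.75 -0.  ]
4 2 [ 5.11  2.8  -0.52] [-0.96  1.75  0.  ]
2 1 [ 2.55  1.4  -0.33] [-0.48  0.88 -0.  ]
1 0 [ 2.55  1.39 -0.38] [-0.48  0.88  0.  ]
```

Call:
move_arm(
  plan=[5,2.8,1.1,-0.96,1.75,0,0,5,2.8,0.9,-0.96,1.75,0,0,5.1,2.8,0.7,-0.96,1.75,0,0,5.1,2.8,0.5,-0.96,1.75,0,0,5.1,2.8,0.3,-0.96,1.75,0,0,0,0,0,0,0,0,0,0,0,0,0,0,0,0],
)

```text
time: 10.55
eef_pos: [0.5685, 0.2059, 0.2089]
tcp_rot: [0.51, 0.859, 0.033, 0.022]
contact_force: [0.6, -1.5, 5.5]
opening: 0.132
finger_force: 60.3
```

```bash
python3 st.py
```

```text
[0.57 0.21 0.21] [ 0.62 -1.51  5.53] [-7.39 -0.61  1.1 ] [ -0.2  -10.53  -0.09] 60.275795459747314
```

Call:
move_arm(
  plan=[5.1,2.8,0.1,-0.96,1.75,0,0,5.1,2.8,-0.1,-0.96,1.75,0,0,5.1,2.8,-0.3,-0.96,1.75,0,0,0,0,0,0,0,0,0,0,0,0,0,0,0,0],
)

```text
time: 11.05
eef_pos: [0.5839, 0.2143, 0.2088]
tcp_rot: [0.511, 0.86, -0.012, -0.005]
contact_force: [0.7, -1.2, 5.2]
opening: 0.133
finger_force: 60.4
```

```bash
python3 st.py
```

```text
[0.58 0.21 0.21] [ 0.73 -1.16  5.19] [-7.37 -0.69  0.48] [-0.2  -4.56 -0.12] 60.35497784614563
```

Call:
move_arm(
  plan=[5.1,2.8,-0.5,-0.96,1.75,0,0,2.5,1.4,-0.3,-0.48,0.88,0,0,0,0,0,0,0,0,0,0,0,0,0,0,0,0],
)

```text
time: 11.45
eef_pos: [0.5914, 0.2184, 0.2081]
tcp_rot: [0.51, 0.859, -0.034, -0.018]
contact_force: [1.0, -1.0, 6.1]
opening: 0.133
finger_force: 60.4
```

```bash
python3 st.py
python3 - <<'E'
from look import *
cs=[snap(n,n+'5') for n in('scene','side','wrist')]
f=lambda n,x,y,w,h:cv2.resize(cv2.imread(f'pics/{n}.png')[y:y+h,x:x+w],(400,300),interpolation=cv2.INTER_CUBIC)
m=np.vstack([np.hstack([f('scene5',265,110,80,60),f('side5',190,210,120,90)]),np.hstack([f('wrist5',180,80,160,120),f('wrist5',180,200,160,120)])]);cv2.imwrite('pics/m5.png',m)
E
```

```text
[0.59 0.22 0.21] [ 0.96 -0.99  6.1 ] [-7.42 -0.69  0.21] [-0.2  -1.57 -0.12] 60.392335653305054
```

View pics/m5.png

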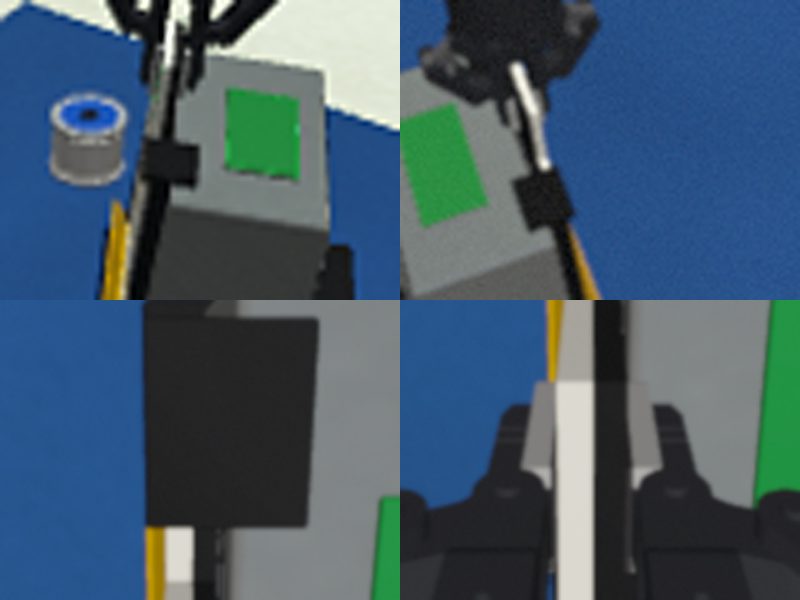

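The shoulders are under both lugs with a small gap left to the grille. Finishing the swing.

Call:
move_arm(
  plan=[2.6,1.4,-0.4,-0.48,0.88,0,0,2.6,1.4,-0.4,-0.48,0.88,0,0,0,0,0,0,0,0,0,0,0,0,0,0,0,0],
)

```text
time: 12.0
eef_pos: [0.5952, 0.2204, 0.2076]
tcp_rot: [0.51, 0.858, -0.051, -0.028]
contact_force: [-2.4, -3.4, 9.0]
opening: 0.133
finger_force: 60.6
```

```bash
python3 st.py
```

```text
[0.6  0.22 0.21] [-2.39 -3.4   9.03] [-9.88 -0.65  0.16] [-0.19  0.73 -0.1 ] 60.58787226676941
```

Call:
move_arm(
  plan=[0,0,0,0,0,0,12,0,0,0,0,0,0,16,0,0,0,0,0,0,24,0,0,0,0,0,0,32,0,0,0,0,0,0,40,0,0,0,0,0,0,40,0,0,0,0,0,0,40,0,0,0,0,0,0,40],
  newtons=20,
)

```text
time: 12.8
eef_pos: [0.5949, 0.2211, 0.2048]
tcp_rot: [0.509, 0.859, -0.051, -0.029]
contact_force: [0.3, 0.4, 0.6]
opening: 0.471
finger_force: 0.0
```

```bash
python3 st.py
```

```text
[0.59 0.22 0.2 ] [0.34 0.4  0.55] [-9.61  0.28 -2.64] [-0.12  0.75 -0.02] 0.0
```

Released without force; withdrawing along the tab (leaning back 6°).

Call:
move_arm(
  plan=[1,0.5,12,0,0,0,40,1.8,1,20,0,0,0,40,1.8,1,20,0,0,0,40,1.8,1,20,0,0,0,40,2,1,30,0,0,0,40,0,0,20,0,0,0,40,0,0,0,0,0,0,40,0,0,0,0,0,0,40],
)

```text
time: 13.6
eef_pos: [0.6034, 0.2256, 0.3274]
tcp_rot: [0.509, 0.859, -0.051, -0.029]
contact_force: [-0.2, 0.2, -0.1]
opening: 0.472
finger_force: 0.0
```

```bash
python3 st.py
python3 - <<'E'
from look import *
from tgt import *
cs=[snap(n,n+'6') for n in('scene','side','wrist')]
f=lambda n,x,y,w,h:cv2.resize(cv2.imread(f'pics/{n}.png')[y:y+h,x:x+w],(400,300),interpolation=cv2.INTER_CUBIC)
m=np.vstack([np.hstack([f('scene6',265,110,80,60),f('side6',190,210,120,90)]),np.hstack([f('wrist6',180,80,160,120),f('wrist6',180,160,160,120)])]);cv2.imwrite('pics/m6.png',m)
# expected tab top corners in a fitted filter (midplane x=-7.5)
for y in(-30,30):
    P=S+seat.apply(np.array([-7.5,y,205])/1000);print(y,P,*[proj(n,P) for n in('scene6','side6','wrist6')])
E
```

```text
[0.6  0.23 0.33] [-0.21  0.21 -0.14] [-12.61   0.11 120.32] [-0.14  0.67 -0.02] 0.0
-30 [0.61315993 0.19619406 0.24466095] [301.59127355 123.26028589] [220.2478435  228.16412397] [263.32653018 232.90209389]
30 [0.58434652 0.24882283 0.24466095] [302.09091174 114.04506518] [227.3500396 246.2207125] [263.85149808 166.61915324]
```

View pics/m6.png

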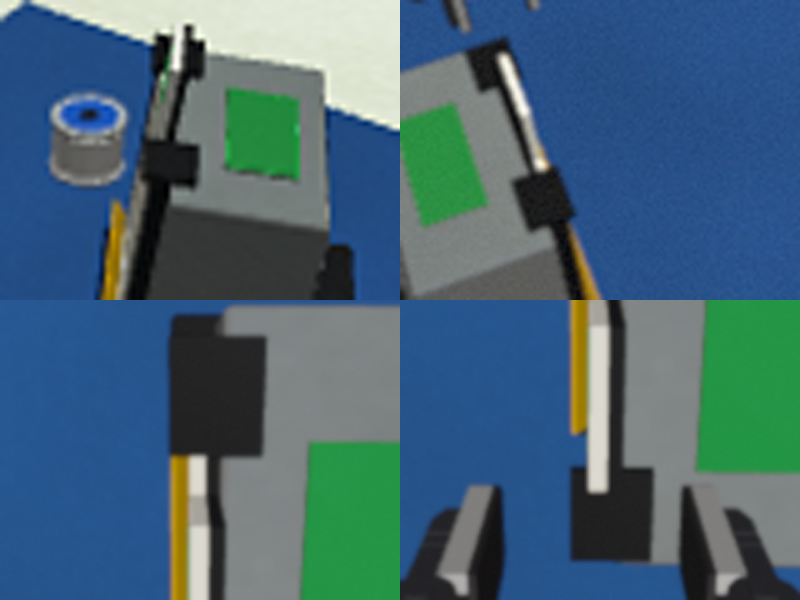

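Run:
```python
from tgt import *
np.set_printoptions(precision=1,suppress=True)
for nm,u,v,z in(('lug+ inner',210,142,.2022),('lug- inner',260,226.8,.2022),('lug- outer',260,263.8,.2022),('lug+ outer',240,94.5,.2022),('tab+',264,170.3,.2447),('tab-',264,236.8,.2447)):
  print(nm,seat.inv().apply(onz('wrist6',u,v,z)-S)*1000)
P=S
for a,b in(((267+158/5-2,110+62/5),0),): pass
print('tri tab -y end',[seat.inv().apply(x-S)*1000 for x in [tri(('scene6',265+180/5,110+62/5),('wrist6',264,236.8))[0]]])
```

```text
lug+ inner [-59.4  43.2 156.8]
lug- inner [-10.6 -44.4 162. ]
lug- outer [-10.4 -88.9 162. ]
lug+ outer [-29.2  86.5 160. ]
tab+ [ -7.4  26.9 205.1]
tab- [ -6.9 -33.8 205.1]
tri tab -y end [array([ -8.5, -31.7, 208.8])]
```

The white side faces out, and the tab sits at seat x ≈ -7 mm, about 3 mm off mid width and at full depth, so everything is within tolerance. Handing in.

```bash
python3 -c "
from plant import order
print(order.sign_off())"
```

```text
the job is handed in; nothing more can be done
None
```

The filter is in the slot under both lugs and flat against the grille, white side out, about 3 mm off mid width by the last camera check; I let go and handed the job in at about 14 s, and no verdict came back.

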